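# Shim up a loaded rocker platform and hold the wedge

## Task

Load the rocking platform: slide the brass weight ring down over its upright post until it sits flat on the platform, and let go of it. Then push the orange wedge tip first along the bench under the platform's free, yellow-striped edge until that edge just lifts off its two rest feet and stands over the wedge's green band (about 2.5 to 6 mm up; at no time more than a centimetre), and finish while still holding the wedge there with the gripper, so that the feet can be adjusted. Leave the other things on the bench where they are.

Things in the scene. Friction and masses are not known exactly. Their poses are not given: they have to be found in the camera images.
- rocker: Base of a rocking mixer, fixed to the bench, under the platform; origin on the bench under the platform's middle, axes as the platform's at rest. At y = -100 to -160 mm a white housing 50 mm high. Two arms 11 mm high run under the platform's sides, ending 12 mm past its free edge, each with a rubber foot. Between them the bench is bare: a lane 110 mm wide, 110 mm deep from the free edge.
- platform: Aluminium platform with black top, 150 x 180 x 8 mm, 0.7 kg. Origin: middle of its hinge axis, 20 mm above the bench; x along the hinge, y from the hinge to the free edge 180 mm away, z up. It swings up freely about x and falls back by its weight; at rest it lies level on the two feet at its free corners. An upright steel post stands at y = 90 mm.
- free_edge (a point): Middle of the lower corner of the platform's free edge (yellow stripe on top). 16 mm above the bench at rest; its height minus 16 mm is the lift. The wedge goes in along the platform's own -y here.
- post_foot (a point): Foot of the steel post, on its axis, on the platform's top face, 24 mm above the bench at rest. The post is 20 mm in diameter and 46 mm high; its top 6 mm taper to 12 mm.
- weight_ring: Brass weight ring, outer diameter 44 mm, bore 25 mm, height 30 mm, about 0.2 kg, lying flat on the bench. Origin: centre of its underside.
- wedge: Orange wedge, 114 x 44 mm, about 0.16 kg, flat on the bench. Origin: middle of its underside; x points to the thin tip (x = +57 mm), z up. Its top rises from 12 mm at the tip to 28 mm at 80 mm from the tip (1 in 5), then is flat for 34 mm. A green band 32 to 50 mm from the tip marks a top 18.5 to 22 mm high. Friction unknown; pushing it in takes some 5 to 15 N.
- wedge_handle (a point): Centre of the wedge's grey handle, 54 mm above the bench: an upright square bar 22 x 22 mm, its faces parallel to the wedge's sides, from 28 to 80 mm above the bench, 43 mm behind the wedge's origin (100 mm behind the tip).
- black_spacer: Bystander, not the one to load: black plastic ring of the same size as the brass one (44 mm outside, 30 mm high). Origin: centre of its underside.
- timer_a: Bystander: white timer, 66 x 62 x 18 mm. Origin: centre of its underside.
- timer_b: Bystander: second white timer, 66 x 62 x 18 mm. Origin: centre of its underside.
- well_plate: Bystander: white well plate, 85 x 127 x 14 mm. Origin: centre of its underside.
- bottle: Bystander: clear bottle with blue cap, 60 mm in diameter, 150 mm high. Origin: centre of its underside.
- marker: Bystander: white marker pen with red cap, 17 x 122 mm, lying. Origin: on its underside near its middle.

How it is judged:
By the outcome, as a careful person would: the job done as asked, in the order asked, and still so for the second after the job is handed in, while the arm keeps its last pose, push and grip.
It also fails if it takes over 72 s, if anything falls off the work surface, if the arm or the gripper's body presses on something with over 40 N, if the wrist force passes 120 N, or if a joint passes its speed limit or range.

## Robot

A 6-joint arm with a two-finger parallel gripper is mounted at the origin on the work surface. World frame = base frame: x ahead of the robot, y to its left, z up, the work surface at z = 0. Lengths are in mm, angles in rad, forces in N, time in s.
With the tool pointing down it reaches from about 275 to 1000 mm from the base axis. Payload 8.4 kg.
Tool frame: the origin (TCP) lies at the very end of the fingers, on their centre line; the grasp point (between the pads) lies 19 mm behind it; z points along the fingers, x is the direction in which the jaws open and shut, and the axes are right-handed (so a half turn about z gives the same grasp; the last joint's range is limited). The gripper opens to 85 mm and grips with 20 to 120 N. Pads are 22 mm wide; open, the fingers measure 114 mm over their backs; the gripper's body (76 mm by 85 mm) begins 54 mm behind the grasp point. The pads swing forward as they close: fully open they stand 13 mm farther back than shut.
Start: joints at [-0.002, 0.353, 1.633, -0, 1.155, -0.002], TCP at [625.002, -0, 231.281] pointing down, gripper open.
Joint ranges: [-2.63, 2.63], [-0.92, 2.1], [0.06, 2.66], [-1.3, 4.44], [0, 2.69], [-3.02, 3.02]. Speed limits (rad/s): [2.22, 2.22, 2.79, 3.14, 3.14, 3.14].

## Interface

Orientations are given as [roll, pitch, yaw] about the fixed x, y, z axes, in that order (R = Rz(yaw) Ry(pitch) Rx(roll)).
In Python, from rig import r gives the robot as it stands. The module is installed in compiled form; this text tells all that it offers.
- The arm moves only by the tool apply_moves, never from a script. Its argument "targets" is a list that holds one entry, the list of rows, each a list of 7 numbers: the gripper's target within -1 to 1 (fully open at 1, half-way at 0, shut at -1), then the shift along the tool's x, y, z in cm, then the turn, a rotation vector about the tool's x, y, z in degrees. A call has 1 to 8 rows; each row is the pose to reach, as a shift and turn from the pose measured when the call began, along the tool's axes at that moment; what a row does not reach only later rows make up. A row lasts 1/10 s, in which the tool goes at most 50 mm and 8.59 degrees, less where a joint would pass 70% of its speed; a pose out of reach is approached as far as the arm can. A call with a gripper value outside its range is refused whole. The fingers move at their own pace and stop on an object; "newtons" is the grip in N (left out, the last holds). Time passes only in rows, so rows that repeat a pose let the fingers close. It gives the time, the measured TCP pose, the force and the opening at its end, in the units of the state.
- r.sense(): the state, without advancing time (a new reading comes with each control period).
- r.grab_frame(name): name is "scene" or "side" or "wrist"; returns a dict with "pixels" (384x512x3 uint8, red, green, blue), "fov_y" (degrees; the focal length in pixels is half the picture's height over the tangent of half this angle, whatever the lens; pixels are square), "cx", "cy" (the principal point, pixels), "R" (3x3) and "t" (3): a world point X has camera coordinates R X + t; the wrist camera has in their place "mount" (4x4, takes a point from camera to tool coordinates, whose origin is the TCP and whose axes are the tool frame's). Camera axes: x right, y down, z forward; pixel columns grow to the right and rows downward; lengths in mm; the calibration is good to about 2 mm. A picture is of the moment at which its call begins: read the wrist's pose just before it. There is no depth.
- r.sign_off(): hands the job in, once; it reports no verdict.
The state is a dict: "clock": time; "qpos": joint angles; "qvel": joint speeds; "joint_efforts": joint torques, N m; "eef_pos": TCP position; "tcp_rot": TCP orientation; "contact_force": force on the tool from outside, world axes, zero at the start; "wrist_torque": the same for the moment, N m; "opening": opening from 0.0 (shut) to 1.0 (fully open).
Only numpy, scipy, OpenCV 4.12 (cv2) and the standard library are available. Lean on these libraries where they do the work, as an engineer would, in place of code of your own. Each camera call takes 0.05 s, during which the arm holds its last target. There are 200 camera calls.

## Working session

There is one attempt and no reset: what is moved stays moved. The work goes in short steps, Python scripts to look and compute and a tool call to move; the robot and the scene stay as the last step left them, time stands still between calls to the robot, and variables do not carry over. Pictures are saved under pics/ and viewed, about 8 in all and at most 12, crops included, and the job is handed in when it is done.

Besides the shell and the picture viewer there is one more tool, called after "Emit:" as a command line: name --argument value ..., lists and objects as JSON in quotes. apply_moves: Moves the arm, as the interface text tells. Its arguments: {"type":"object","properties":{"targets":{"type":"array"},"newtons":{"type":"number"}},"required":["targets"]}

```bash
mkdir -p pics
cat > h.py <<'E'
import numpy as np, cv2
from scipy.spatial.transform import Rotation as Ro
from rig import r
def K(f):
    F=192/np.tan(np.radians(f["fov_y"])/2); return F,f["cx"],f["cy"]
def snap(n,fn=None):
    s=r.sense(); f=r.grab_frame(n)
    if n=="wrist":
        T=np.eye(4);T[:3,:3]=Ro.from_euler('xyz',s["tcp_rot"]).as_matrix() if np.ndim(s["tcp_rot"])==1 and len(s["tcp_rot"])==3 else np.array(s["tcp_rot"])
        T[:3,3]=s["eef_pos"]; M=np.linalg.inv(T@np.array(f["mount"])); f["R"],f["t"]=M[:3,:3],M[:3,3]
    f["R"]=np.array(f["R"]);f["t"]=np.array(f["t"])
    if fn: cv2.imwrite("pics/"+fn,f["pixels"][:,:,::-1])
    return f
def ray(f,u,v):
    F,cx,cy=K(f); d=f["R"].T@np.array([(u-cx)/F,(v-cy)/F,1]); return -f["R"].T@f["t"],d
def onz(f,u,v,z):
    o,d=ray(f,u,v); return o+d*(z-o[2])/d[2]
def proj(f,X):
    F,cx,cy=K(f); c=f["R"]@np.array(X,float)+f["t"]; return np.array([cx+F*c[0]/c[2],cy+F*c[1]/c[2]])
E
python3 - <<'E'
from h import *
import pickle
s=r.sense();print(s)
im=[]
for n in("scene","side","wrist"):
    f=snap(n,n+"0.png");pickle.dump(f,open(n+".pkl","wb"));print(n,f["fov_y"],f["cx"],f["cy"],-f["R"].T@f["t"]);
    im.append(f["pixels"][:,:,::-1])
E
```

```text
{'clock': 0.0, 'qpos': array([-2.39968587e-03,  3.53636558e-01,  1.63413126e+00,  3.63074744e-06,
        1.15518825e+00, -2.41699839e-03]), 'qvel': array([ 1.56140638e-03, -2.01686829e-04,  1.69032424e-03, -3.22136410e-05,
       -1.27541999e-03, -1.78890302e-03]), 'joint_efforts': array([-2.03471049e-03, -6.05236173e+01, -3.42063046e+01, -2.62302356e-04,
        9.48130677e-03,  3.61521288e-06]), 'eef_pos': array([6.24530291e+02, 2.46326464e-03, 2.30570145e+02]), 'tcp_rot': array([-3.14158604e+00,  1.36340110e-03,  1.58488639e-05]), 'contact_force': array([-0.25054019,  0.8647382 ,  0.07987712]), 'wrist_torque': array([-0.01558904,  0.0340616 , -0.04436616]), 'opening': 1.0021363611980645}
scene 55.54126517536916 252.25085224329843 194.97250875046106 [1139.37104637  364.61416004  642.27350803]
side 47.49837663184848 262.15650216009584 188.3052018153102 [ 79.15947005 864.66398342 879.74166959]
wrist 69.07421266898882 257.26010395907383 194.9368923557484 [624.66859439  72.51885027 372.74962269]
```

View pics/scene0.png

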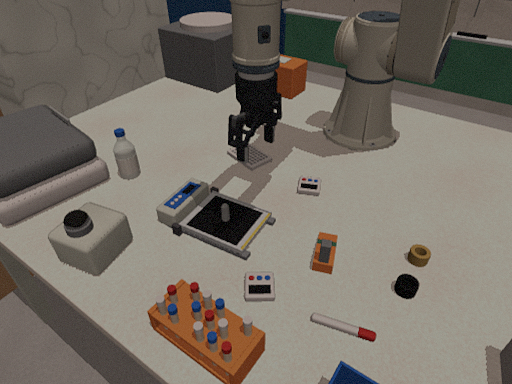

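View pics/side0.png

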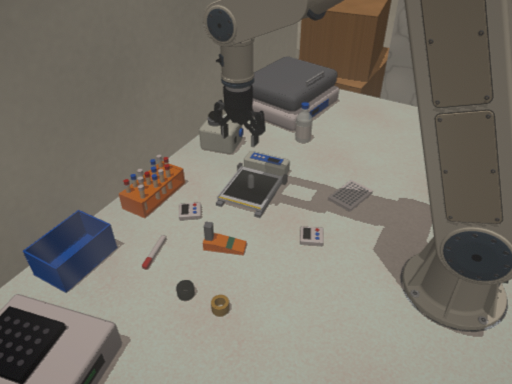

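View pics/wrist0.png

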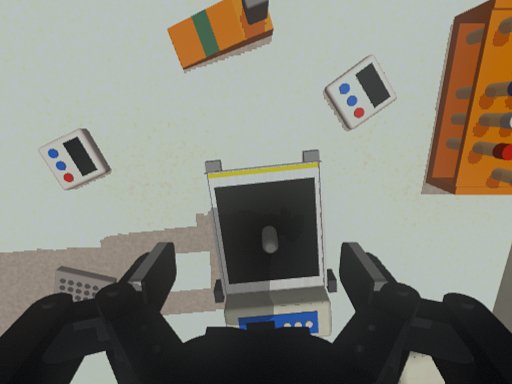

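The scene view shows the rocker at ~(230,215), wedge (325,252), brass ring (419,255) and black spacer (406,287). In the wrist view, the yellow free edge is at rows ~170, cols 210–320, the post foot is near (270,250), and the wedge is at the top with its tip to the left (170,30).

Run:
```python
from h import *
import pickle
F={n:pickle.load(open(n+".pkl","rb")) for n in("scene","side","wrist")}
def comp(m,k=4):
    n,l,st,c=cv2.connectedComponentsWithStats(m.astype(np.uint8)); o=np.argsort(-st[1:,4])[:k]+1
    return [(l==i,st[i],c[i]) for i in o]
for n,f in F.items():
    hsv=cv2.cvtColor(f["pixels"],cv2.COLOR_RGB2HSV); h,s,v=cv2.split(hsv)
    print(n)
    for nm,m,z in(("brass",(h>13)&(h<25)&(s>110)&(v>60),15),("yellow",(h>=24)&(h<34)&(s>110)&(v>120),24),("orange",(h<14)&(s>160)&(v>120),15),("green",(h>60)&(h<90)&(s>80),20)):
        for q,st,c in comp(m,3):
            if st[4]>15:
                b=cv2.boxPoints(cv2.minAreaRect(np.argwhere(q)[:,::-1].astype(np.float32)))
                print(nm,st,c.round(1),onz(f,*c,z).round(0)[:2],"box",[tuple(onz(f,*p,z).round(0)[:2]) for p in b] if nm=="yellow" else b.round(0).tolist())
```

```text
scene
brass [408 245  23  22 331] [419.4 255.1] [475. 345.] box [[406.0, 262.0], [412.0, 242.0], [432.0, 249.0], [425.0, 268.0]]
brass [  0 265  12  31 123] [  4.2 279.8] [1053. -356.] box [[0.0, 295.0], [0.0, 265.0], [11.0, 265.0], [11.0, 295.0]]
brass [241 213  30  36  99] [255. 231.] [625.  -2.] box [[241.0, 248.0], [269.0, 212.0], [270.0, 213.0], [242.0, 249.0]]
orange [ 148  280  117   96 3022] [209.7 329.4] [887.  78.] box [[147.0, 312.0], [178.0, 270.0], [265.0, 333.0], [233.0, 376.0]]
orange [156 327  74  57 209] [193.8 356.4] [943.  90.] box [[155.0, 329.0], [158.0, 325.0], [231.0, 380.0], [228.0, 384.0]]
orange [280  55  27  15 201] [292.6  62.7] [-434. -524.] box [[279.0, 66.0], [281.0, 54.0], [306.0, 59.0], [304.0, 71.0]]
green [ 395   39  117   66 3394] [476.4  71.3] [-792.  234.] box [[395.0, 79.0], [406.0, 26.0], [523.0, 51.0], [511.0, 104.0]]
green [ 284   14   63   55 2008] [311.2  39.1] [-810. -626.] box [[279.0, 57.0], [286.0, 13.0], [353.0, 24.0], [346.0, 68.0]]
side
brass [ 300    0   90   92 5613] [347.4  40. ] [  843. -1535.] box [[299.0, 90.0], [301.0, -2.0], 
[... 1144 characters left out ...]

yellow [207 163 112  15 451] [262.6 170.2] [631.   2.] box [(np.float64(560.0), np.float64(-3.0)), (np.float64(701.0), np.float64(12.0)), (np.float64(702.0), np.float64(6.0)), (np.float64(561.0), np.float64(-9.0))]
orange [ 432   23   53  155 2931] [456.3  99.4] [866.  87.] box [[429.0, 176.0], [461.0, 18.0], [485.0, 23.0], [453.0, 181.0]]
orange [240   8  27  31 354] [251.7  26.5] [618. 165.] box [[236.0, 10.0], [260.0, 3.0], [269.0, 32.0], [246.0, 39.0]]
orange [493  26  17  20 182] [499.8  38.1] [902. 154.] box [[492.0, 44.0], [496.0, 26.0], [510.0, 29.0], [505.0, 48.0]]
green [192  10  27  46 491] [204.3  31.1] [565. 159.] box [[191.0, 15.0], [204.0, 10.0], [219.0, 51.0], [206.0, 56.0]]
```

Emit:
apply_moves --targets '[[[1, -3, -5, 0, 0, 0, 0], [1, -6.5, -10, 0, 0, 0, 0], [1, -6.5, -10, 0, 0, 0, 0], [1, -6.5, -10, 0, 0, 0, 0], [1, -6.5, -10, 0, 0, 0, 0]]]'

```text
clock: 0.65
eef_pos: [559.8, 100.1, 230.9]
tcp_rot: [3.141, 0.001, 0.001]
contact_force: [-0.4, -0.8, -1.2]
opening: 1.0
```

Run:
```python
from h import *
import pickle
f=snap("wrist","w1.png");pickle.dump(f,open("w1.pkl","wb"));print(r.sense()["clock"],r.sense()["eef_pos"],r.sense()["tcp_rot"])
```

```text
0.7 [560.15141621  99.57852341 230.85899209] [3.14127911e+00 6.02962971e-04 2.27746336e-04]
```

View pics/w1.png

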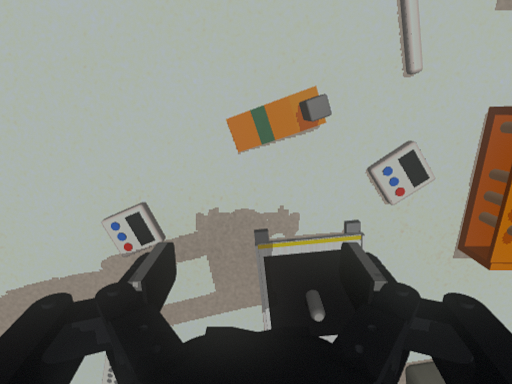

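Emit:
apply_moves --targets '[[[1, -4, -5, 0, 0, 0, 0], [1, -8, -10, 0, 0, 0, 0], [1, -8, -15, 0, 0, 0, 0], [1, -8, -19, 0, 0, 0, 0], [1, -8, -19, 0, 0, 0, 0], [1, -8, -19, 0, 0, 0, 0], [1, -8, -19, 0, 0, 0, 0]]]'

```text
clock: 1.4
eef_pos: [480.6, 288.3, 230.5]
tcp_rot: [3.14, 0.001, -0.0]
contact_force: [0.1, 0.4, 0.3]
opening: 0.995
```

Run:
```python
from h import *
import pickle
f=snap("wrist","w2.png");pickle.dump(f,open("w2.pkl","wb"));print(r.sense()["clock"],r.sense()["eef_pos"],r.sense()["tcp_rot"])
```

```text
1.45 [480.64098478 287.93329128 230.53454461] [ 3.14037869e+00  1.06049648e-03 -9.69070884e-04]
```

View pics/w2.png

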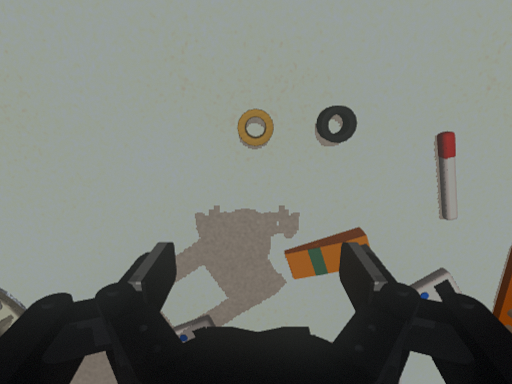

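```bash
cat > m.py <<'E'
from h import *
def masks(f):
    h,s,v=cv2.split(cv2.cvtColor(f["pixels"],cv2.COLOR_RGB2HSV))
    return h,s,v
def big(m,k=1):
    n,l,st,c=cv2.connectedComponentsWithStats(m.astype(np.uint8)); o=np.argsort(-st[1:,4])[:k]+1
    return [(l==i,st[i],c[i]) for i in o]
E
python3 - <<'E'
from m import *
import pickle
f=pickle.load(open("w2.pkl","rb")); h,s,v=masks(f)
m=(h>12)&(h<28)&(s>90); m[:90]=0;m[160:]=0
q,st,c=big(m)[0]; cs,_=cv2.findContours(q.astype(np.uint8),cv2.RETR_EXTERNAL,cv2.CHAIN_APPROX_NONE)
cc,rad=cv2.minEnclosingCircle(cs[0]); print(st,c,cc,rad)
for z in(30,15):print(z,onz(f,*c,z).round(1),onz(f,*cc,z).round(1),[ (onz(f,cc[0]+rad,cc[1],z)-onz(f,cc[0]-rad,cc[1],z))[0].round(1)])
# spacer
print("spacer",onz(f,336,124,15).round(0))
for n,z in(("scene",15),("side",15)):pass
f=pickle.load(open("w1.pkl","rb")); h,s,v=masks(f)
print("cam",(-f["R"].T@f["t"]).round(0))
m=(h<16)&(s>130)&(v>60)|(h>60)&(h<95)&(s>70); m[:60]=0;m[170:]=0;m[:,:200]=0;m[:,350:]=0
q,st,c=big(m)[0]; cs,_=cv2.findContours(q.astype(np.uint8),cv2.RETR_EXTERNAL,cv2.CHAIN_APPROX_NONE)
ap=cv2.approxPolyDP(cs[0],3,True)[:,0]; print("wedge poly",ap.tolist())
for p in ap: print(p,[onz(f,*p,z).round(0)[:2].tolist() for z in(0,12,28)])
g=(h>60)&(h<95)&(s>70)
for q,st,c in big(g&m,1):
    (x,y),wh,a=cv2.minAreaRect(np.argwhere(q)[:,::-1].astype(np.float32)); b=cv2.boxPoints(((x,y),wh,a)); print("green",c,onz(f,*c,20.2).round(1),[onz(f,*p,20.2)[:2].round(0).tolist() for p in b])
m=(h>=24)&(h<34)&(s>110)&(v>100); m[:220]=0;m[262:]=0
q,st,c=big(m)[0]; P=np.array([onz(f,u,w,24)[:2] for w,u in np.argwhere(q)]); k=np.polyfit(P[:,0],P[:,1],1)
print("stripe w1",st,P[:,0].min(),P[:,0].max(),P.mean(0),np.arctan(k[0]))
E
python3 - <<'E'
import sys;sys.path.insert(0,'.')
import cv2,os
os.chdir('.')
a=cv2.imread('pics/w1.png')[60:160,200:350];b=cv2.imread('pics/wrist0.png')[140:340,190:340]
a=cv2.resize(a,None,fx=4,fy=4);b=cv2.resize(b,None,fx=2,fy=2)[:400]
cv2.imwrite('pics/c1.png',a);cv2.imwrite('pics/c2.png',b);
import numpy as np
cv2.imwrite('pics/c.png',cv2.resize(np.hstack([a,cv2.resize(b,(300,400))[:, :200]]),(800,400)) if 0 else a)
E
```

```text
[238 109  35  37 692] [255.0433526  127.34971098] (255.0, 127.14286041259766) 18.252857208251953
30 [478.  342.9  30. ] [478.  343.1  30. ] [np.float64(43.6)]
15 [477.9 342.1  15. ] [477.9 342.4  15. ] [np.float64(45.5)]
spacer [579. 346.  15.]
cam [560. 173. 373.]
wedge poly [[262, 106], [227, 119], [239, 151], [273, 139]]
[262 106] [[566.0, 180.0], [566.0, 180.0], [565.0, 179.0]]
[227 119] [[521.0, 164.0], [522.0, 164.0], [524.0, 164.0]]
[239 151] [[536.0, 123.0], [536.0, 124.0], [537.0, 126.0]]
[273 139] [[581.0, 138.0], [580.0, 140.0], [579.0, 141.0]]
green [262.0886918  124.65853659] [565.8 157.6  20.2] [[551.0, 175.0], [566.0, 180.0], [581.0, 140.0], [565.0, 135.0]]
stripe w1 [258 236 103  13 371] 561.2638373940395 700.814545550655 [631.32890546   1.68276272] 0.10671191339715747
```

View pics/c1.png

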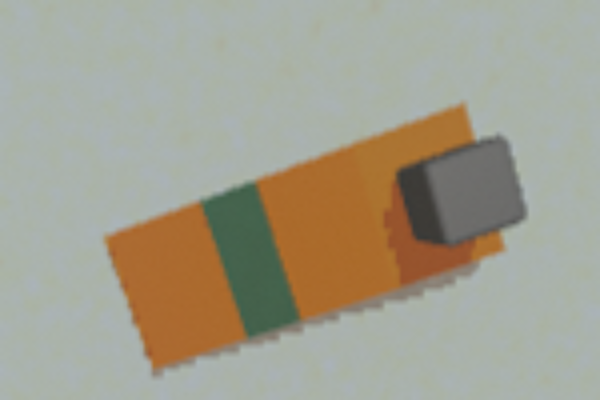

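The crop shows the wedge tip at the left, the green band at about a third, and the handle top centre at pixel ≈(319.5,108). The ring measures 43.6 mm across at z=30, which matches its size. Now I'll grasp it.

Emit:
apply_moves --targets '[[[1, -0.26, -5.5, 5, 0, 0, 0], [1, -0.26, -5.5, 10, 0, 0, 0], [1, -0.26, -5.5, 14, 0, 0, 0], [1, -0.26, -5.5, 18, 0, 0, 0], [1, -0.26, -5.5, 21, 0, 0, 0], [1, -0.26, -5.5, 22.5, 0, 0, 0], [1, -0.26, -5.5, 22.5, 0, 0, 0], [1, -0.26, -5.5, 22.5, 0, 0, 0]]]' --newtons 40

```text
clock: 2.25
eef_pos: [479.0, 342.4, 6.6]
tcp_rot: [3.141, -0.0, -0.002]
contact_force: [0.2, -0.5, -0.1]
opening: 1.0
```

Run:
```python
from m import *
import pickle
f=pickle.load(open("w1.pkl","rb")); print("handle top",onz(f,319.5,107.75,80))
P=np.array([onz(f,200+u/4,60+v/4,80)[:2] for u,v in((430,170),(505,137),(526,215),(450,243))]);d=np.diff(np.vstack([P,P[:1]]),axis=0);print(np.hypot(*d.T),np.degrees(np.arctan2(d[:,1],d[:,0])))
# post via wrist0, w1: post-foot and tip
for n,win in(("wrist",(250,290,215,265)),):
    f=pickle.load(open(n+".pkl","rb")); h,s,v=masks(f)
    m=(v>60); m=m.copy(); k=np.zeros_like(m);k[win[2]:win[3],win[0]:win[1]]=1
    q,st,c=big(m&k)[0]; print(n,st,c,v[200:205,240:244])
    print("foot",onz(f,st[0]+st[2]/2,250,24))
a=np.array([np.cos(.1067),np.sin(.1067)]);yy=np.array([-a[1],a[0]])
for n in("wrist","scene","side"):
    f=pickle.load(open(n+".pkl","rb"))
    E=np.array([630.5,3]); P=E-yy*90
    print(n,"pred foot",P,proj(f,[*P,24]),"top",proj(f,[*P,70]))
```

```text
handle top [622.23342003 176.70385141  80.        ]
[19.74390927 19.67072983 19.98045508 18.59021811] [  23.24993137  -70.25813244 -159.8979839   108.89998662]
wrist [263 227  15  26 257] [269.48638132 241.31906615] [[50 49 49 50]
 [50 49 48 48]
 [49 50 48 49]
 [48 49 48 46]
 [48 46 46 47]]
foot [ 643.07951672 -110.82334496   24.        ]
wrist pred foot [640.08478885 -86.48816582] [268.55858549 233.86313452] top [270.03095302 249.88520682]
scene pred foot [640.08478885 -86.48816582] [223.91379554 218.31804653] top [222.79660831 204.30771637]
side pred foot [640.08478885 -86.48816582] [250.57465029 185.69075474] top [250.4223162  174.09412942]
```

Emit:
apply_moves --targets '[[[-1, 0, 0, 0, 0, 0, 0], [-1, 0, 0, 0, 0, 0, 0], [-1, 0, 0, 0, 0, 0, 0], [-1, 0, 0, 0, 0, 0, 0], [-1, 0, 0, 0, 0, 0, 0], [-1, 0, 0, 0, 0, 0, 0], [-1, 0, 0, 0, 0, 0, 0], [-1, 0, 0, 0, 0, 0, 0]]]' --newtons 40

```text
clock: 3.05
eef_pos: [479.6, 342.9, 8.1]
tcp_rot: [-3.141, -0.001, -0.002]
contact_force: [-1.4, -2.0, 10.3]
opening: 0.489
```

Emit:
apply_moves --targets '[[[-1, 0, 0, -3, 0, 0, 0], [-1, 0, 0, -7, 0, 0, 0], [-1, 0, 0, -11, 0, 0, 0], [-1, 0, 0, -15, 0, 0, 0], [-1, 0, 0, -18, 0, 0, 0], [-1, 0, 0, -18, 0, 0, 0]]]'

```text
clock: 3.65
eef_pos: [481.3, 344.4, 193.0]
tcp_rot: [-3.137, -0.008, -0.001]
contact_force: [0.1, 0.5, -1.9]
opening: 0.488
```

Emit:
apply_moves --targets '[[[-1, 2, 4, -1, 0, 0, 0], [-1, 4, 8.5, -1, 0, 0, 0], [-1, 6, 13, -1, 0, 0, 0], [-1, 8, 17.5, -1, 0, 0, 0], [-1, 10, 22, -1, 0, 0, 0], [-1, 12, 26.5, -1, 0, 0, 0], [-1, 14, 31, -1, 0, 0, 0], [-1, 15, 35, -1, 0, 0, 0]]]'

```text
clock: 4.45
eef_pos: [631.2, -8.2, 201.1]
tcp_rot: [-3.137, -0.007, -0.002]
contact_force: [0.6, -0.9, -1.9]
opening: 0.493
```

Run:
```python
from h import *
s=r.sense();print(s["clock"],s["eef_pos"],s["tcp_rot"],[641-s["eef_pos"][0],s["eef_pos"][1]+141,s["eef_pos"][2]-200])
```

```text
4.45 [631.19365949  -8.21095632 201.06317186] [-3.13692438e+00 -6.97224905e-03 -1.71768691e-03] [np.float64(9.80634050784954), np.float64(132.78904368057974), np.float64(1.0631718565928736)]
```

Emit:
apply_moves --targets '[[[-1, 0.3, 4, 0, -0.3, -0.4, 0], [-1, 0.6, 8, 0, -0.3, -0.4, 0], [-1, 1, 12, 0, -0.3, -0.4, 0], [-1, 1, 13.3, 0, -0.3, -0.4, 0], [-1, 1, 13.3, 0, -0.3, -0.4, 0], [-1, 1, 13.3, 0, -0.3, -0.4, 0], [-1, 1, 13.3, 0, -0.3, -0.4, 0]]]'

```text
clock: 5.15
eef_pos: [640.6, -139.8, 200.0]
tcp_rot: [-3.142, 0.001, -0.001]
contact_force: [-0.9, 0.8, -2.2]
opening: 0.491
```

Run:
```python
from m import *
import pickle
f=snap("wrist","w3.png");pickle.dump(f,open("w3.pkl","wb"));s=r.sense();print(s["clock"],s["eef_pos"],s["tcp_rot"])
g=snap("scene","s3.png");pickle.dump(g,open("s3.pkl","wb"))
g=snap("side","d3.png");pickle.dump(g,open("d3.pkl","wb"))
P=[640.1,-86.5]; print(proj(f,[*P,24]),proj(f,[*P,70]))
h,s,v=masks(f)
m=(h>=24)&(h<34)&(s>110)&(v>100); q,st,c=big(m)[0]; P=np.array([onz(f,u,w,24)[:2] for w,u in np.argwhere(q)]); k=np.polyfit(P[:,0],P[:,1],1)
print("stripe",st,P[:,0].min(),P[:,0].max(),P.mean(0),np.arctan(k[0]))
```

```text
5.2 [ 640.80987254 -139.7714061   200.20448127] [ 3.14148001e+00  5.30256708e-04 -3.91776312e-04]
[256.66781734 129.984348  ] [256.57272997 132.96787405]
stripe [179  31 138  22 815] 560.2366601362093 700.4937939894016 [631.23678213   1.58592111] 0.10681213416424462
```

View pics/w3.png

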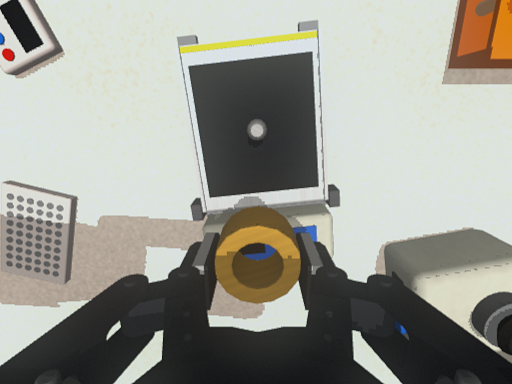

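The post is at about (257,130), seen nearly straight down. The ring is in the grip, its top face near (258,262).

Run:
```python
from m import *
import pickle
f=pickle.load(open("w3.pkl","rb")); h,s,v=masks(f)
w=v[110:150,237:277].astype(int); 
for thr in(70,90,110,130):
    q,st,c=big(w>thr)[0]; c=c+[237,110]; print(thr,st,c.round(1),"z70",onz(f,*c,70).round(1),"z24",onz(f,*c,24).round(1))
# ring top face
T=[640.8,-139.8]
for z in(192,222): print(z,proj(f,[*T,z]))
m=(h>10)&(h<28)&(s>110)&(v>90);m[:205]=0
q,st,c=big(m)[0];
for lo in(90,140,160,180):
    q,st,c=big(m&(v>lo))[0]; print(lo,st,c.round(1))
# spot-check bright top: rows/cols extremes
print(v[225:305:4,258]); print(v[262,205:315:4])
```

```text
70 [ 10   9  20  21 318] [256.6 128.9] z70 [640.1 -82.7  70. ] z24 [640.  -85.3  24. ]
90 [ 11  10  18  18 250] [256.4 128.4] z70 [640.  -82.2  70. ] z24 [639.8 -84.8  24. ]
110 [ 13  11  14  17 185] [256.5 129.1] z70 [640.  -82.9  70. ] z24 [639.9 -85.5  24. ]
130 [ 14  13  13  14 143] [256.6 129.6] z70 [640.1 -83.4  70. ] z24 [640.  -86.1  24. ]
192 [257.32155061 240.20892511]
222 [257.33835302 267.358554  ]
90 [ 215  207   86   96 4752] [257.3 252.7]
140 [ 216  225   84   34 1448] [258.8 240.9]
160 [ 216  226   84   33 1384] [259.  240.9]
180 [ 217  226   83   32 1296] [258.9 240.7]
[144 202 194 198 188  48  48 107 134  90  88  87  89  88  91  88 127 137
 132 134]
[ 50  46  41 136 137 138 137  78  84  84  87  90  89  89  88  88  87  86
  81  79 137 138 135 132  41  47  53 100]
```

Run:
```python
from m import *
import pickle
f=pickle.load(open("w3.pkl","rb")); h,s,v=masks(f)
col=v[200:320,258];print([(200+i,int(x)) for i,x in enumerate(col) if i%1==0 and (20<i<32 or 38<i<48 or 80<i<110)])
print(s[280:312:2,258],h[280:312:2,258])
for z in(220,222,224):
    # bore top rim at top face
    print(z,[onz(f,258,a,z)[1].round(1) for a in(225.5,242.5,287,301)],[onz(f,a,262,z)[0].round(1) for a in(216,233,283,300)])
```

```text
[(221, 106), (222, 105), (223, 96), (224, 90), (225, 144), (226, 197), (227, 209), (228, 204), (229, 202), (230, 202), (231, 198), (239, 196), (240, 190), (241, 188), (242, 135), (243, 52), (244, 46), (245, 48), (246, 50), (247, 49), (281, 91), (282, 92), (283, 90), (284, 89), (285, 88), (286, 88), (287, 92), (288, 99), (289, 127), (290, 143), (291, 138), (292, 137), (293, 137), (294, 137), (295, 136), (296, 133), (297, 132), (298, 133), (299, 133), (300, 134), (301, 134), (302, 130), (303, 157), (304, 180), (305, 181), (306, 181), (307, 182), (308, 181), (309, 180)]
[146 144 140 139 142 159 154 156 157 155 156 161  43  38  38  39] [19 20 20 20 19 19 19 19 19 19 19 19 16 17 17 16]
220 [np.float64(-118.7), np.float64(-127.5), np.float64(-152.3), np.float64(-160.6)] [np.float64(620.5), np.float64(628.8), np.float64(653.4), np.float64(661.8)]
222 [np.float64(-117.8), np.float64(-126.5), np.float64(-150.9), np.float64(-159.1)] [np.float64(620.8), np.float64(629.0), np.float64(653.2), np.float64(661.4)]
224 [np.float64(-117.0), np.float64(-125.5), np.float64(-149.5), np.float64(-157.5)] [np.float64(621.1), np.float64(629.2), np.float64(653.0), np.float64(661.1)]
```

Emit:
apply_moves --targets '[[[-1, -0.1, -3, 0, 0, 0, 0], [-1, -0.1, -5.6, 1, 0, 0, 0], [-1, -0.1, -5.6, 4, 0, 0, 0], [-1, -0.1, -5.6, 7, 0, 0, 0], [-1, -0.1, -5.6, 10, 0, 0, 0], [-1, -0.1, -5.6, 11, 0, 0, 0], [-1, -0.1, -5.6, 11, 0, 0, 0], [-1, -0.1, -5.6, 11, 0, 0, 0]]]'

```text
clock: 6.1
eef_pos: [640.8, -83.9, 91.7]
tcp_rot: [3.141, -0.001, -0.0]
contact_force: [0.3, 0.3, -1.6]
opening: 0.492
```

Run:
```python
from m import *
s=r.sense();print(s["clock"],s["eef_pos"],s["tcp_rot"],s["contact_force"])
out=[]
for n,(u,v) in(("scene",(225,195)),("side",(250,170))):
    f=snap(n); p=f["pixels"][v-45:v+45,u-60:u+60,::-1]; out.append(cv2.resize(p,None,fx=3.3,fy=5*.66,interpolation=cv2.INTER_CUBIC))
    print(n,u-60,v-45)
cv2.imwrite("pics/x1.png",np.hstack(out))
```

```text
6.1 [640.84692057 -83.93385333  91.66346231] [ 3.14102272e+00 -1.37272304e-03 -4.67606616e-05] [ 0.2743397   0.25139861 -1.58927435]
scene 165 150
side 190 125
```

View pics/x1.png

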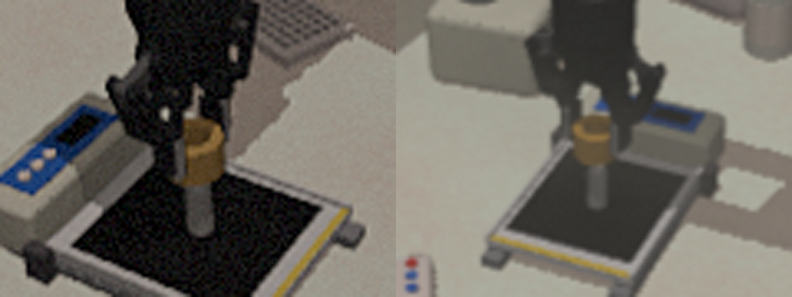

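The scene crop shows the ring lined up with the post to within a pixel. In the side crop it is about 1 mm too far in +x, which matches the measured TCP x, so I'll correct for that and descend.

Emit:
apply_moves --targets '[[[-1, -0.1, -0.04, 0, 0, 0, 0], [-1, -0.1, -0.04, 0.6, 0, 0, 0], [-1, -0.1, -0.04, 1.2, 0, 0, 0], [-1, -0.1, -0.04, 1.6, 0, 0, 0], [-1, -0.1, -0.04, 2.0, 0, 0, 0], [-1, -0.1, -0.04, 2.4, 0, 0, 0], [-1, -0.1, -0.04, 2.4, 0, 0, 0]]]'

```text
clock: 6.9
eef_pos: [639.8, -83.7, 67.4]
tcp_rot: [3.141, -0.001, -0.0]
contact_force: [-0.3, -0.8, -2.7]
opening: 0.487
```

Emit:
apply_moves --targets '[[[-1, 0, 0, 0.7, 0, 0, 0], [-1, 0, 0, 1.4, 0, 0, 0], [-1, 0, 0, 2.1, 0, 0, 0], [-1, 0, 0, 2.8, 0, 0, 0], [-1, 0, 0, 3.2, 0, 0, 0], [-1, 0, 0, 3.2, 0, 0, 0]]]'

```text
clock: 7.5
eef_pos: [639.4, -83.6, 34.5]
tcp_rot: [3.141, -0.0, -0.0]
contact_force: [-0.2, -0.5, -2.5]
opening: 0.491
```

Emit:
apply_moves --targets '[[[-1, 0, 0, 0.1, 0, 0, 0], [-1, 0, 0, 0.2, 0, 0, 0], [-1, 0, 0, 0.2, 0, 0, 0]]]'

```text
clock: 7.8
eef_pos: [639.4, -83.7, 32.6]
tcp_rot: [3.141, -0.0, -0.0]
contact_force: [-0.1, -0.9, -2.4]
opening: 0.49
```

Emit:
apply_moves --targets '[[[-1, 0, 0, 0.1, 0, 0, 0], [-1, 0, 0, 0.2, 0, 0, 0], [-1, 0, 0, 0.25, 0, 0, 0], [-1, 0, 0, 0.25, 0, 0, 0]]]'

```text
clock: 8.2
eef_pos: [639.7, -83.7, 32.1]
tcp_rot: [3.141, -0.001, -0.0]
contact_force: [-6.7, 1.1, 15.2]
opening: 0.492
```

Emit:
apply_moves --targets '[[[-1, 0, 0, -0.05, 0, 0, 0], [0.6, 0, 0, -0.05, 0, 0, 0], [0.6, 0, 0, -0.05, 0, 0, 0], [0.6, 0, 0, -0.05, 0, 0, 0], [0.6, 0, 0, -0.05, 0, 0, 0], [0.6, 0, 0, -1, 0, 0, 0], [0.6, 0, 0, -3, 0, 0, 0], [0.6, 0, 0, -3, 0, 0, 0]]]'

```text
clock: 9.0
eef_pos: [641.5, -83.9, 64.9]
tcp_rot: [3.141, -0.005, -0.0]
contact_force: [0.3, 0.8, -0.1]
opening: 0.801
```

Emit:
apply_moves --targets '[[[0.6, 0, 0, -4, 0, 0, 0], [0.6, 0, 0, -8, 0, 0, 0], [0.6, 0, -3, -11, 0, 0, 0], [0.6, -0.4, -7, -11, 0, 0, -5], [0.6, -0.8, -11, -11, 0, 0, -12], [0.6, -1.2, -15, -11, 0, 0, -20], [0.6, -1.6, -19, -11, 0, 0, -20], [0.6, -1.9, -23, -11, 0, 0, -20]]]'

```text
clock: 9.8
eef_pos: [621.6, 147.7, 174.6]
tcp_rot: [3.139, -0.004, 0.349]
contact_force: [0.3, 0.1, 0.1]
opening: 0.802
```

```bash
cat > rel.py <<'E'
import sys
from m import *
# print move numbers to go to x y z yaw(deg)
def rel(x,y,z,yaw):
    s=r.sense(); R=Ro.from_euler('xyz',s["tcp_rot"]); Rd=Ro.from_euler('xyz',[np.pi,0,np.radians(yaw)])
    print("rel cm",(R.inv().apply(np.array([x,y,z])-s["eef_pos"])/10).round(2),"deg",np.degrees((R.inv()*Rd).as_rotvec()).round(2))
    print(s["clock"],s["eef_pos"].round(1),np.degrees(s["tcp_rot"]).round(2),s["contact_force"].round(1),s["opening"])
if __name__=="__main__": rel(*map(float,sys.argv[1:]))
E
python3 rel.py 622.3 176.8 180 20
python3 - <<'E'
from m import *
for n in("scene","side"):
    f=snap(n); h,s,v=masks(f); p=proj(f,[640,-83.6,39]); m=(h>10)&(h<28)&(s>110)&(v>50)
    k=np.zeros_like(m); a,b=p.astype(int); k[b-14:b+15,a-14:a+15]=1
    q,st,c=big(m&k)[0]; print(n,"brass",st,c.round(1),"pred",p.round(1),"top",proj(f,[640,-83.6,54]).round(1),"bot",proj(f,[640,-83.6,24]).round(1))
f=snap("wrist","w4.png")
E
```

```text
rel cm [ 1.07 -2.71 -0.55] deg [ 0.16 -0.26 -0.01]
9.8 [621.6 147.7 174.6] [179.84  -0.26  20.  ] [0.3 0.1 0.1] 0.80210816657579
scene brass [216 205  18  20 248] [225.  215.5] pred [224.5 214.3] top [224.1 209.7] bot [224.8 218.8]
side brass [244 176  14  15 114] [249.9 183.4] pred [250.1 182.4] top [250.  178.7] bot [250.1 186.2]
```

View pics/w4.png

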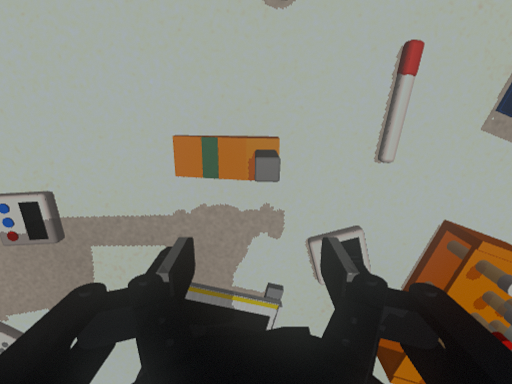

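The wedge is parallel to the image axes (tip at col 174, handle top near (267,158)) and the ring is on the post. Next I'll check timer clearance and the handle.

Run:
```python
from m import *
import pickle
f=pickle.load(open("w1.pkl","rb"))
for p in((366,170),(414,142),(434,172),(390,204)): print("timer",onz(f,*p,18).round(0)[:2])
f=snap("wrist")
h,s,v=masks(f); m=(s<60)&(v>85)&(v<135); k=np.zeros_like(m);k[140:190,245:290]=1
q,st,c=big(m&k)[0];print(st,c, "handle",onz(f,*c,80),onz(f,st[0]+st[2]/2,st[1]+st[3]/2,80)); print(v[140:190:3,267],v[158,246:290:3])
```

```text
timer [701. 101.]
timer [757. 137.]
timer [789.  98.]
timer [738.  55.]
[256 153  25  26 586] [268.13993174 166.26279863] handle [621.48281431 177.66787497  80.        ] [621.69149351 177.98790944  80.        ]
[164 165 169  63  64  93 106 104 104 103 102 102 102 141 170 172 169] [164 151 145 111 107 105 104 106 106 106 104  99 174 170 170]
```

Emit:
apply_moves --targets '[[[0.6, 1.03, -2.8, 0, 0.16, -0.26, 0], [0.6, 1.03, -2.8, 4, 0.16, -0.26, 0], [0.6, 1.03, -2.8, 7, 0.16, -0.26, 0], [0.6, 1.03, -2.8, 10, 0.16, -0.26, 0], [0.6, 1.03, -2.8, 12.5, 0.16, -0.26, 0], [0.6, 1.03, -2.8, 13.5, 0.16, -0.26, 0], [0.6, 1.03, -2.8, 13.5, 0.16, -0.26, 0]]]'

```text
clock: 10.7
eef_pos: [621.8, 175.2, 38.0]
tcp_rot: [3.141, 0.003, 0.35]
contact_force: [-1.0, -0.5, -0.3]
opening: 0.8
```

Emit:
apply_moves --targets '[[[-1, 0, 0, 0, 0, 0, 0], [-1, 0, 0, 0, 0, 0, 0], [-1, 0, 0, 0, 0, 0, 0], [-1, 0, 0, 0, 0, 0, 0], [-1, 0, 0, 0, 0, 0, 0], [-1, 0, 0, 0, 0, 0, 0], [-1, 0, 0, 0, 0, 0, 0], [-1, 0, 0, 0, 0, 0, 0]]]' --newtons 60

```text
clock: 11.5
eef_pos: [622.4, 175.3, 39.3]
tcp_rot: [3.141, 0.002, 0.35]
contact_force: [-1.4, -2.2, 7.5]
opening: 0.25
```

```bash
python3 rel.py 613 170 40 96.1
```

```text
rel cm [-1.07  0.18 -0.07] deg [-4.000e-02  9.000e-02 -7.604e+01]
11.5 [622.4 175.3  39.3] [1.7997e+02 9.0000e-02 2.0060e+01] [-1.4 -2.2  7.5] 0.24965380295735462
```

Emit:
apply_moves --targets '[[[-1, 0, 0, -1, 0, 0, 0], [-1, -0.3, 0, -1, 0, 0, -8], [-1, -0.6, 0, -1, 0, 0, -16], [-1, -1, 0.2, -1, 0, 0, -24], [-1, -1, 0.2, -1, 0, 0, -32], [-1, -1, 0.2, -1, 0, 0, -40], [-1, -1, 0.2, -1, 0, 0, -48], [-1, -1, 0.2, -1, 0, 0, -48]]]'

```text
clock: 12.3
eef_pos: [613.9, 170.2, 50.0]
tcp_rot: [-3.141, 0.001, 1.19]
contact_force: [-0.3, -0.7, -1.2]
opening: 0.251
```

```bash
python3 rel.py 613 170 49 96.1
```

```text
rel cm [-0.05 -0.08  0.1 ] deg [ -0.04   0.05 -27.92]
12.3 [613.9 170.2  50. ] [-1.7998e+02  6.0000e-02  6.8180e+01] [-0.3 -0.7 -1.2] 0.2511223970824263
```

Emit:
apply_moves --targets '[[[-1, -0.05, -0.08, 0.1, 0, 0, -8], [-1, -0.05, -0.08, 0.1, 0, 0, -16], [-1, -0.05, -0.08, 0.1, 0, 0, -24], [-1, -0.05, -0.08, 0.1, 0, 0, -28], [-1, -0.05, -0.08, 0.1, 0, 0, -28], [-1, -0.05, -0.08, 0.1, 0, 0, -28]]]'

```text
clock: 12.9
eef_pos: [613.0, 170.1, 49.3]
tcp_rot: [-3.141, 0.001, 1.674]
contact_force: [0.5, -0.6, -1.4]
opening: 0.252
```

```bash
python3 rel.py 613 170 40 96.1; python3 -c "
from m import *
import pickle
f=snap('wrist','w5.png');pickle.dump(f,open('w5.pkl','wb'))"
```

```text
rel cm [-0.01 -0.    0.93] deg [-0.03  0.03 -0.18]
12.9 [613.  170.1  49.3] [-1.7997e+02  3.0000e-02  9.5920e+01] [ 0.5 -0.6 -1.4] 0.25224675995447265
```

View pics/w5.png

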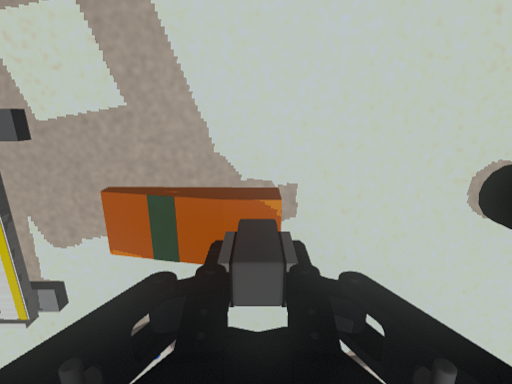

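Run:
```python
from m import *
import pickle
f=pickle.load(open("w5.pkl","rb")); h,s,v=masks(f)
m=(h<18)&(s>130)&(v>50)|(h>60)&(h<95)&(s>70); q,st,c=big(m)[0]
P=np.array([onz(f,u,np.argmax(q[:,u])-.5,9.3)[:2] for u in range(115,272)]); k=np.polyfit(P[:,0]*0+P[:,1],P[:,0],1)
print("side line dx/dy",k[0],"-> angle deg",np.degrees(np.arctan(k[0])),"want",-np.degrees(.1067))
print("side x at y of handle 170:",np.polyval(k,170.1), "axis offset expect ~22")
g=(h>60)&(h<95)&(s>70)&q
qq,st,c=big(g)[0];print("green",st,c,onz(f,*c,20.2+9.5))
b=q.copy(); T=[np.array(onz(f,np.argmax(q[w])-.5,w,21.3)[:2]) for w in range(200,250)];T=np.array(T);kk=np.polyfit(T[:,0],T[:,1],1);print("tip line angle",np.degrees(np.arctan(kk[0])),"want",6.11,"tip y at mid",T.mean(0))
# stripe
m=(h>=24)&(h<34)&(s>110)&(v>100);qq,st,c=big(m)[0];P=np.array([onz(f,u,w,24)[:2] for w,u in np.argwhere(qq)]);k=np.polyfit(P[:,0],P[:,1],1);print("stripe",st,np.degrees(np.arctan(k[0])),"y at x=630",np.polyval(k,630))
```

```text
side line dx/dy -0.09635968219783769 -> angle deg -5.504009825408429 want -6.113459674045884
side x at y of handle 170: 589.540717301477 axis offset expect ~22
green [160 249  18  13  43] [171.27906977 257.69767442] [636.85565123 116.60004642  29.7       ]
tip line angle 5.995109082139615 want 6.11 tip y at mid [622.04354134  70.67636961]
stripe [  0 223  28  97 726] 4.948253407837354 y at x=630 2.613422900752518
```

Emit:
apply_moves --targets '[[[-1, 0, 0, 0.5, 0, 0, -0.2], [-1, 0, 0, 0.95, 0, 0, -0.2], [-1, 0, 0, 0.95, 0, 0, -0.2], [-1, 0, 0, 0.95, 0, 0, -0.2]]]'

```text
clock: 13.35
eef_pos: [612.7, 170.0, 39.3]
tcp_rot: [-3.14, 0.001, 1.678]
contact_force: [0.4, -0.3, -1.9]
opening: 0.252
```

Emit:
apply_moves --targets '[[[-1, 0, 0, 0.1, 0, 0, 0], [-1, 0, 0, 0.2, 0, 0, 0], [-1, 0, 0, 0.2, 0, 0, 0]]]'

```text
clock: 13.65
eef_pos: [612.9, 170.1, 39.2]
tcp_rot: [-3.141, 0.001, 1.677]
contact_force: [-6.9, -2.6, 19.0]
opening: 0.251
```

Emit:
apply_moves --targets '[[[-1, 0, 0, -0.12, 0, 0, 0], [-1, -1.5, 0, -0.12, 0, 0, 0], [-1, -3, 0, -0.12, 0, 0, 0], [-1, -4.5, 0, -0.12, 0, 0, 0], [-1, -6, 0, -0.12, 0, 0, 0], [-1, -7, 0, -0.12, 0, 0, 0], [-1, -7, 0, -0.12, 0, 0, 0]]]'

```text
clock: 14.35
eef_pos: [620.5, 98.6, 40.3]
tcp_rot: [-3.14, 0.001, 1.675]
contact_force: [-0.2, 0.3, -1.2]
opening: 0.247
```

```bash
python3 rel.py 622.0 85.5 39.5 96.1; python3 -c "
from m import *
import pickle
f=snap('wrist','w6.png');pickle.dump(f,open('w6.pkl','wb'))
o=[]
for n,p in(('scene',(245,225)),('side',(240,200))):
    g=snap(n);u,v=p;o.append(cv2.resize(g['pixels'][v-50:v+50,u-65:u+65,::-1],None,fx=3,fy=3,interpolation=cv2.INTER_CUBIC))
cv2.imwrite('pics/x6.png',np.vstack([np.hstack(o),cv2.resize(f['pixels'][100:384,0:512,::-1],(780,300))]))"
```

```text
rel cm [-1.32  0.01  0.08] deg [-0.07  0.05 -0.11]
14.35 [620.5  98.6  40.3] [-1.7993e+02  5.0000e-02  9.5990e+01] [-0.2  0.3 -1.2] 0.24675506310982656
```

View pics/x6.png

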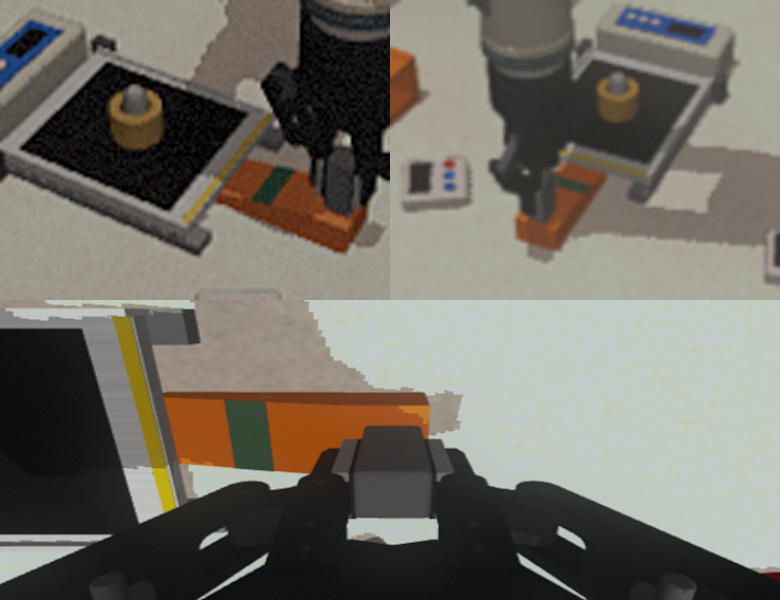

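The ring sits flat with the post showing through, and the wedge tip is square to the lane and just under the striped edge. I'll set it on the bench and push on slowly.

Emit:
apply_moves --targets '[[[-1, 0, 0, 0.08, 0, 0, 0], [-1, -0.4, 0, 0.1, 0, 0, 0], [-1, -0.8, 0, 0.1, 0, 0, 0], [-1, -1.1, 0, 0.1, 0, 0, 0], [-1, -1.1, 0, 0.1, 0, 0, 0]]]'

```text
clock: 15.0
eef_pos: [621.6, 89.2, 39.4]
tcp_rot: [-3.141, 0.001, 1.677]
contact_force: [-0.6, 0.6, -1.6]
opening: 0.249
```

Emit:
apply_moves --targets '[[[-1, -0.2, 0, 0, 0, 0, 0], [-1, -0.4, 0, 0, 0, 0, 0], [-1, -0.4, 0, 0, 0, 0, 0]]]'

```text
clock: 15.3
eef_pos: [621.9, 85.0, 39.3]
tcp_rot: [-3.14, 0.001, 1.676]
contact_force: [0.4, -0.8, -2.5]
opening: 0.244
```

Emit:
apply_moves --targets '[[[-1, -0.2, 0, 0, 0, 0, 0], [-1, -0.4, 0, 0, 0, 0, 0], [-1, -0.4, 0, 0, 0, 0, 0]]]'

```text
clock: 15.6
eef_pos: [622.4, 81.7, 39.4]
tcp_rot: [-3.141, -0.001, 1.676]
contact_force: [-0.5, 4.2, -1.5]
opening: 0.247
```

Emit:
apply_moves --targets '[[[-1, -0.2, 0, 0.06, 0, 0, 0], [-1, -0.4, 0, 0.06, 0, 0, 0], [-1, -0.6, 0, 0.06, 0, 0, 0], [-1, -0.6, 0, 0.06, 0, 0, 0]]]'

```text
clock: 16.0
eef_pos: [623.5, 76.8, 39.5]
tcp_rot: [3.141, -0.002, 1.676]
contact_force: [-0.2, 6.4, 1.9]
opening: 0.25
```

Emit:
apply_moves --targets '[[[-1, -0.2, 0, 0, 0, 0, 0], [-1, -0.4, 0, 0, 0, 0, 0], [-1, -0.6, 0, 0, 0, 0, 0], [-1, -0.6, 0, 0, 0, 0, 0]]]'

```text
clock: 16.4
eef_pos: [624.3, 71.7, 39.7]
tcp_rot: [3.141, -0.003, 1.675]
contact_force: [-0.8, 6.3, -1.2]
opening: 0.253
```

Emit:
apply_moves --targets '[[[-1, -0.2, 0, 0.03, 0, 0, 0], [-1, -0.4, 0, 0.03, 0, 0, 0], [-1, -0.6, 0, 0.03, 0, 0, 0], [-1, -0.6, 0, 0.03, 0, 0, 0]]]'

```text
clock: 16.8
eef_pos: [625.1, 66.6, 39.7]
tcp_rot: [3.14, -0.004, 1.675]
contact_force: [-0.4, 6.7, 0.8]
opening: 0.25
```

```bash
python3 -c "
from m import *
import pickle
f=snap('wrist','w7.png');pickle.dump(f,open('w7.pkl','wb'));s=r.sense();print(s['eef_pos'])
o=[]
for n,p in(('scene',(245,225)),('side',(240,200))):
    g=snap(n);pickle.dump(g,open(n+'7.pkl','wb'));u,v=p;o.append(cv2.resize(g['pixels'][v-40:v+50,u-65:u+65,::-1],None,fx=3,fy=2.8,interpolation=cv2.INTER_CUBIC))
cv2.imwrite('pics/x7.png',np.vstack([np.hstack(o),cv2.resize(f['pixels'][180:350,0:400,::-1],(780,332),interpolation=cv2.INTER_CUBIC)]))"
```

```text
[625.11645523  66.58614957  39.65388339]
```

View pics/x7.png

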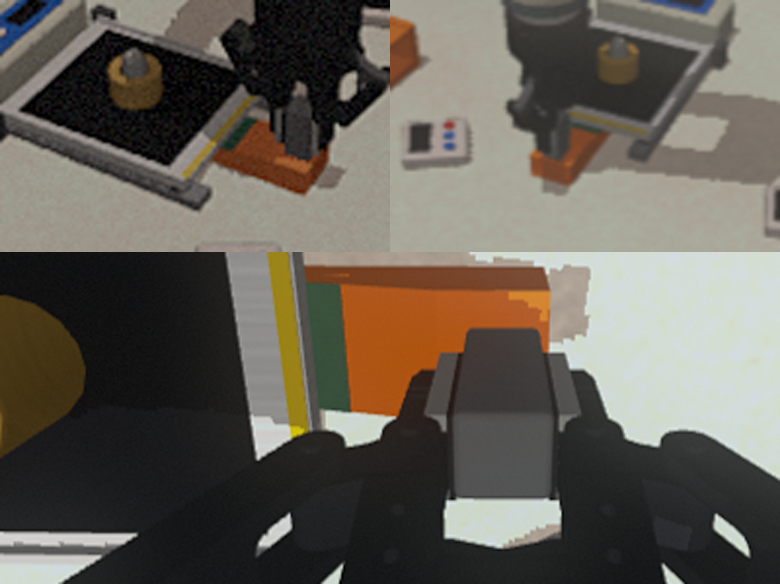

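Run:
```python
from m import *
import pickle
f=pickle.load(open("w7.pkl","rb")); h,s,v=masks(f)
print("cam",(-f["R"].T@f["t"]).round(0))
g=(h>50)&(h<95)&(s>60); q,st,c=big(g)[0]; print(st)
d=np.array([.1065,-.9943]); H=np.array([625.1,66.6])
for w in range(200,262,10):
    u=np.where(q[w])[0]
    if len(u)<3: continue
    a=onz(f,u[0]-.5,w,20)[:2];b=onz(f,u[-1]+.5,w,22)[:2]
    print(w,u[0],u[-1],"from tip: edge",(100-(a-H)@d).round(1),"band end",(100-(b-H)@d).round(1),"edge pt",a.round(1))
```

```text
cam [553.  58. 182.]
[ 157  196   22   66 1013]
200 157 173 from tip: edge 38.9 band end 49.9 edge pt [610.6   3.6]
210 159 174 from tip: edge 39.5 band end 49.9 edge pt [616.9   4.9]
220 160 175 from tip: edge 39.4 band end 50.0 edge pt [623.5   5.5]
230 161 175 from tip: edge 39.4 band end 49.4 edge pt [630.2   6.2]
240 162 176 from tip: edge 39.3 band end 49.5 edge pt [637.    6.8]
250 163 177 from tip: edge 39.3 band end 49.5 edge pt [644.    7.5]
260 167 178 from tip: edge 41.1 band end 49.6 edge pt [651.   10.2]
```

By the wrist view, the edge is over the band at 39.4 mm from the tip (the band's end checks at 49.7, true 50), which means about 3.9 mm lift. I'll hold it there and cross-check the lift independently in the fixed cameras.

Emit:
apply_moves --targets '[[[-1, 0, 0, 0, 0, 0, 0], [-1, 0, 0, 0, 0, 0, 0], [-1, 0, 0, 0, 0, 0, 0], [-1, 0, 0, 0, 0, 0, 0], [-1, 0, 0, 0, 0, 0, 0]]]'

```text
clock: 17.45
eef_pos: [625.1, 66.6, 39.7]
tcp_rot: [3.14, -0.004, 1.675]
contact_force: [-0.5, 2.4, -0.9]
opening: 0.247
```

Run:
```python
from m import *
import pickle
f7=snap("wrist"); h,s,v=masks(f7); g=(h>50)&(h<95)&(s>60); q,st,c=big(g)[0]; print("green now",st, r.sense()["eef_pos"],r.sense()["contact_force"])
for n in("scene","side"):
    a=pickle.load(open(n+".pkl","rb")); b=snap(n); L=[]
    for f in(a,b):
        h,s,v=masks(f); p=proj(f,[631,2,24]).astype(int); m=(h>=20)&(h<36)&(s>90)&(v>80); k=np.zeros_like(m);k[p[1]-25:p[1]+26,p[0]-30:p[0]+31]=1;L.append(m&k)
    d=[]
    for u in range(L[0].shape[1]):
        x,y=np.where(L[0][:,u])[0],np.where(L[1][:,u])[0]
        if len(x)>=2 and len(y)>=2 and abs(len(x)-len(y))<=1: d.append(x.mean()-y.mean())
    e=[proj(a,[631,2,24+z])[1] for z in(0,4)]
    print(n,len(d),"rise px",np.mean(d).round(2),np.median(d),"px for 4mm",(e[0]-e[1]).round(2))
    # ring up shift should be about half
```

```text
green now [ 157  196   22   66 1019] [625.12561532  66.66355148  39.6841678 ] [-0.32034317  2.3805281  -1.12255158]
scene 23 rise px 1.2 1.0 px for 4mm 1.19
side 12 rise px 1.0 1.0 px for 4mm 1.01
```

Both fixed cameras give a rise of about 4 mm, which agrees with the wedge geometry. The pose is stable, so I'm handing in.

```bash
python3 -c "
from rig import r
print(r.sign_off())"
```

```text
the job is handed in; nothing more can be done
None
```

The job is done and handed in at about 17.6 s of the 72 s allowed. The brass ring is on the platform's post and released. The wedge is pushed in tip first and still held by its handle, 60 N grip.

- **Ring:** It went down without binding and met the platform with the tool 32 mm up, as expected. In the later pictures it sits flat with the post showing through it.
- **Lift:** The edge stands over the green band, 39.4 mm from the wedge tip, so the wedge gives about 3.9 mm of lift. The stripe's rise was about 4 mm in both fixed cameras, though that is only 1 pixel, so it is a coarse check. The highest reading was the last one, well under a centimetre.
- **Stability:** The tool and green band did not move while I held the pose, and the push settled from 6.7 N to 2.4 N.
- **Wedge height:** The wedge's height above the bench is uncertain by about half a millimetre. The tool stood 0.4 mm above the height where the wedge first touched the bench, and the small vertical forces do not settle it. The lift would then be at most about 4.3 mm, still in range.
- **Other things on the bench:** I did not touch any of them. I did not re-measure their positions at the end.

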